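# Count three steel baking beads into the empty case

## Robot

A 6-joint arm with a two-finger parallel gripper is mounted at the origin on the work surface. World frame = base frame: x ahead of the robot, y to its left, z up, the work surface at z = 0. Lengths are in m, angles in rad, forces in N, time in s.
With the tool pointing down it reaches from about 0.225 to 0.875 m from the base axis. Payload 3.4 kg.
Tool frame: the origin (TCP) lies midway between the tips of the shut fingers; the grasp point (between the pads) lies 19 mm behind it (manip.grasp_offset is the z of the grasp point in the tool frame, in m); z points along the fingers, y is the direction in which the jaws open and shut (so a half turn about z gives the same grasp; the last joint's range is limited). The gripper opens to 85 mm and grips with 20 to 120 N. Pads are 22 mm wide; open, the fingers measure 114 mm over their backs; the gripper's body (76 mm by 85 mm) begins 54 mm behind the grasp point. The pads swing forward as they close: fully open they stand 13 mm farther back than shut.
Start: joints at [1.154, 0.276, 1.505, -0, 1.361, -0.121], TCP at [0.168, 0.55, 0.196] pointing down, gripper open.
Joint ranges: [-2.89, 2.89], [-0.75, 2.08], [0.22, 2.7], [-1.18, 4.32], [0.11, 2.71], [-2.7, 2.7]. Speed limits (rad/s): [2.57, 2.57, 3.14, 3.14, 3.14, 3.14].

## Interface

Orientations are given as a unit quaternion [x, y, z, w].
In Python, from cell import manip gives the robot as it stands. The module is installed in compiled form; this text tells all that it offers.
- The arm moves only by the tool jog_arm, never from a script. Its arguments are lists of equal length, an entry for each row: "translation": the shift along the world's x, y, z as a fraction of full scale, a list of three; "twist": the turn, a rotation vector about the world's x, y, z as a fraction of full scale, a list of three. A call has 1 to 20 rows; each row is the pose to reach, as a shift and turn from the pose commanded when the call began, turning the shorter way round; what a row does not reach only later rows make up. Full scale, the value 1, is 0.4 m for a shift and 180 degrees for a turn. A row lasts 1/12 s, in which the tool goes at most 41.7 mm and 7.16 degrees, less where a joint would pass 70% of its speed; a pose out of reach is approached as far as the arm can. A call with a number of a shift or a turn outside -1 to 1 is refused whole. A call with a gripper value outside its range is refused whole. "gripper" is the opening, from 0 (shut) to 1 (fully open), set as the call begins (left out, the last holds). The fingers move at their own pace and stop on an object; "newtons" is the grip in N (left out, the last holds). Time passes only in rows, so rows that repeat a pose let the fingers close. It gives the time, the measured TCP pose, the force and the opening at its end, in the units of the state.
- manip.get_state(): the state, without advancing time (a new reading comes with each control period).
- manip.read_camera(name): name is "scene" or "top" or "wrist"; returns a dict with "pixels" (400x640x3 uint8, blue, green, red), "fx", "fy", "cx", "cy" (pixels), "rvec" (rotation vector, rad) and "tvec" (3), from world to camera coordinates, as OpenCV has them; the wrist camera has in their place "hand_eye" (4x4, takes a point from camera to tool coordinates, whose origin is the TCP and whose axes are the flange's). Camera axes: x right, y down, z forward; pixel columns grow to the right and rows downward; lengths in m; the calibration is good to about 2 mm. The wrist camera is an equidistant fisheye: a pixel r from the principal point sees the ray r / f radians off the axis. A picture is of the moment at which its call begins: read the wrist's pose just before it. There is no depth.
- manip.finish_job(): hands the job in, once; it reports no verdict.
The state is a dict: "clock": time; "q": joint angles; "joint_velocities": joint speeds; "effort": joint torques, N m; "ee_pos": TCP position; "tool_rot": TCP orientation; "force": force on the tool from outside, world axes, zero at the start; "moment": the same for the moment, N m; "grip_width": opening from 0.0 (shut) to 1.0 (fully open).
Only numpy, scipy, OpenCV 4.12 (cv2) and the standard library are available. Lean on these libraries where they do the work, as an engineer would, in place of code of your own. Each camera call takes 0.05 s, during which the arm holds its last target. There are 200 camera calls.

## Task

Pick up the steel pouring cup by its grip and tip it over the one empty baking case on the tray until exactly three of its six steel beads have dropped into that case, keeping the other three in the cup. Then set the cup back down upright on the white board and let go. Do not handle the beads with the gripper, and do not disturb the other things on the bench.

Things in the scene. Friction and masses are not known exactly. Their poses are not given: they have to be found in the camera images.
- cup_grip (a point): Centre of the pouring cup's grip: a black bar across the top of an arched handle over the cup's middle, 12 mm thick along the cup, 43 mm wide across it, 30 mm high. It is 84 mm above the underside of the cup's foot. Axes: x along the cup from its shut back end to its pouring lip, y across (left when looking to the lip), z up when the cup stands.
- cup_foot (a point): Centre of the underside of the cup's flat foot (76 x 37 mm), below the grip; axes as cup_grip. The cup is a long narrow steel channel (175 mm long, 31 mm wide inside, 37 outside; floor curved up to both ends, radius 130 mm), shut at the back, open at the lip, 0.15 to 0.31 kg without beads. The beads in it reach up to 57 mm above this point.
- cup_lip (a point): Middle of the edge of the cup's pouring lip: 95 mm ahead (cup +x) of the grip's centre, 34 mm below it and 50 mm above the foot's underside with the cup level. Tipped slowly lip down, the cup lets the first bead go at 25 to 34 degrees of tilt (the second may follow at once), has let three go at 31 to 37 and lets the fourth go 3 to 5 degrees later; tilting back a little keeps the rest in.
- bead1_center (a point): Centre of a polished steel baking bead (ball), 26 mm across, 70 g, smooth; nearest the lip in the single row of six in the cup.
- bead2_center (a point): Centre of a polished steel baking bead (ball), 26 mm across, 70 g, smooth; second from the lip in the single row of six in the cup.
- bead3_center (a point): Centre of a polished steel baking bead (ball), 26 mm across, 70 g, smooth; third from the lip in the single row of six in the cup.
- bead4_center (a point): Centre of a polished steel baking bead (ball), 26 mm across, 70 g, smooth; fourth from the lip in the single row of six in the cup.
- bead5_center (a point): Centre of a polished steel baking bead (ball), 26 mm across, 70 g, smooth; fifth from the lip in the single row of six in the cup.
- bead6_center (a point): Centre of a polished steel baking bead (ball), 26 mm across, 70 g, smooth; nearest the shut back end in the single row of six in the cup.
- case_in (a point): Centre of the inner floor of the one empty baking case: white, fluted, round, 90 mm across the rim, 58 mm at the floor, 31 mm deep from here to the rim, fixed on the baking tray; rim 37 mm above the table. It has one of the tray's four places (a square, 106 mm apart); the other three hold like cases with three beads in each, none higher than the rims.
- board_top (a point): Centre of the top face of the white board, 240 x 240 x 12 mm, fixed on the table, on which the cup stands at the start. Its x and y axes run along its edges, z up.
- brush: pastry brush with a wooden handle lying between the board and the tray (bystander)
- disher: steel portioning scoop with a double wire handle, lying (bystander)
Mind the look-alikes: they are no part of the job. Leave any purple look-alike of the part that bears bead1_center alone. Leave any red look-alike of the part that bears cup_grip alone.

How it is judged:
By the outcome, as a careful person would: the job done as asked, in the order asked, and still so for the second after the job is handed in, with the robot touching nothing.
It also fails if it takes over 64 s, if anything falls off the work surface, if the arm or the gripper's body presses on something with over 40 N, if the wrist force passes 120 N, or if a joint passes its speed limit or range.

## Working session

There is one attempt and no reset: what is moved stays moved. The work goes in short steps, Python scripts to look and compute and a tool call to move; the robot and the scene stay as the last step left them, time stands still between calls to the robot, and variables do not carry over. Pictures are saved under pics/ and viewed, about 8 in all and at most 12, crops included, and the job is handed in when it is done.

Besides the shell and the picture viewer there is one more tool, called in YAML: its name, and indented under it one key for each argument. jog_arm: Moves the arm, as the interface text tells. Shift numbers are shares of 0.4 m and turn numbers shares of 180 degrees, none past 1 either way. Its arguments: {"type":"object","properties":{"translation":{"type":"array","items":{"type":"array","items":{"type":"number","minimum":-1,"maximum":1}}},"twist":{"type":"array","items":{"type":"array","items":{"type":"number","minimum":-1,"maximum":1}}},"gripper":{"type":"number"},"newtons":{"type":"number"}},"required":["translation","twist"]}

```bash
mkdir -p pics
cat > h.py <<'E'
import numpy as np, cv2
from cell import manip
from scipy.spatial.transform import Rotation as R
def ray(c,u,v):
    Rm=cv2.Rodrigues(np.array(c["rvec"],float))[0];t=np.array(c["tvec"],float).ravel()
    d=Rm.T@np.array([(u-c["cx"])/c["fx"],(v-c["cy"])/c["fy"],1]);return -Rm.T@t,d
def atz(c,u,v,z):
    o,d=ray(c,u,v);return o+d*(z-o[2])/d[2]
def proj(c,p):
    Rm=cv2.Rodrigues(np.array(c["rvec"],float))[0];q=Rm@np.array(p)+np.array(c["tvec"],float).ravel()
    return c["fx"]*q[0]/q[2]+c["cx"],c["fy"]*q[1]/q[2]+c["cy"]
E
python3 - <<'E'
from h import *
import pickle
s=manip.get_state();print(s,manip.grasp_offset)
cs={n:manip.read_camera(n) for n in("scene","top")}
pickle.dump(cs,open("c0.pkl","wb"))
for n in cs:
    cv2.imwrite(f"pics/{n}0.png",cs[n]["pixels"]); print(n,{k:v for k,v in cs[n].items() if k!="pixels"})
E
```

```text
{'clock': 0.0, 'q': array([ 1.15400290e+00,  2.76621292e-01,  1.50611256e+00,  1.90495309e-05,
        1.36067642e+00, -1.21007417e-01]), 'joint_velocities': array([ 2.61061019e-05, -3.92142651e-04, -7.53960617e-04,  3.00876261e-04,
        5.06106675e-05, -4.66733112e-04]), 'effort': array([ 1.07896933e-03, -4.16768074e+01, -2.45803857e+01,  7.94049515e-05,
        1.07256728e-02, -7.60326628e-06]), 'ee_pos': array([0.16737714, 0.54950343, 0.19483296]), 'tool_rot': array([ 1.47356377e-01,  9.89083046e-01, -8.73674983e-04, -2.50423351e-04]), 'force': array([-0.49890253,  0.78973024,  0.77813795]), 'moment': array([ 0.01621139, -0.02247049,  0.04736619]), 'grip_width': 1.00286944227904} -0.0187
scene {'fx': 388.03534096921453, 'fy': 388.03534096921453, 'cx': 318.94502096257196, 'cy': 196.58929006630848, 'rvec': array([ 1.27361536,  2.46355854, -0.75780537]), 'tvec': array([ 0.3573324 , -0.29527681,  1.22922188])}
top {'fx': 444.46726500215215, 'fy': 444.46726500215215, 'cx': 325.00087992348966, 'cy': 206.1914056621388, 'rvec': array([ 2.14348842, -2.13491897,  0.19816116]), 'tvec': array([-0.03274491,  0.57127068,  0.82850082])}
```

View pics/scene0.png

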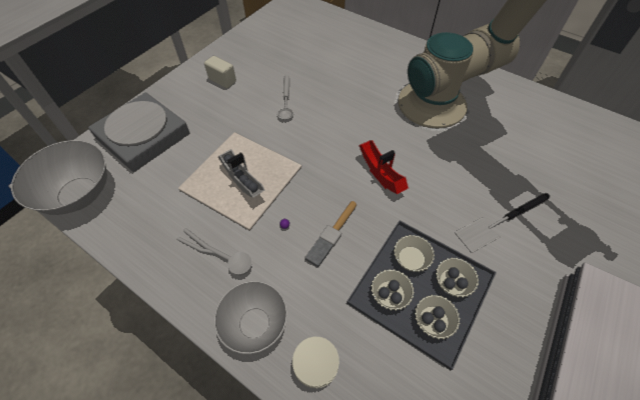

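View pics/top0.png

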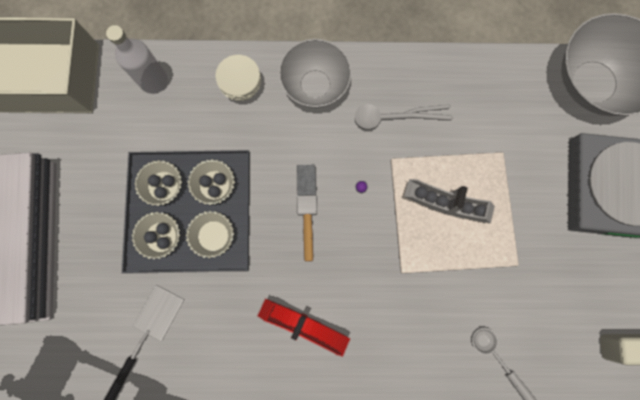

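Scene view: steel cup on the white board (240,175), red look-alike (383,168), empty case (413,253). Top view: the steel cup is at (448,202) and the red look-alike at (303,326), so I choose the steel one. The only empty tray case is at (211,235), and the loose white pot at (238,77) isn't on the tray. The purple bead at (362,187) is to be left alone. Next, close crops.

Run:
```python
from h import *
import pickle
cs=pickle.load(open("c0.pkl","rb"))
t=cs["top"]["pixels"];s=cs["scene"]["pixels"]
a=cv2.resize(t[170:230,390:510],None,fx=6.6,fy=6.6,interpolation=cv2.INTER_CUBIC)[:, :790]
b=cv2.resize(s[140:210,210:275],None,fx=5,fy=5,interpolation=cv2.INTER_CUBIC)
e=cv2.resize(t[200:270,175:250],None,fx=5,fy=5,interpolation=cv2.INTER_CUBIC)[:200*2]
b=b[:200*2]; 
can=np.zeros((600,800,3),np.uint8)
a=cv2.resize(t[175:230,395:505],None,fx=5,fy=5,interpolation=cv2.INTER_CUBIC);can[:275,:550]=a
b=cv2.resize(s[140:205,210:275],None,fx=5,fy=5,interpolation=cv2.INTER_CUBIC);can[275:600,:325]=b
e=cv2.resize(t[205:270,175:250],None,fx=5,fy=5,interpolation=cv2.INTER_CUBIC);can[275:600,400:775]=e
cv2.imwrite("pics/crop1.png",can)
c=cs["top"]
print("grip",atz(c,460,197,.096),"case rim",atz(c,211,235,.037))
for p in [(392,160),(504,153),(518,265),(402,272)]:print("board",atz(c,*p,.012))
o,d=ray(c,0,0);print("cam",o, ray(cs["scene"],0,0)[0])
```

```text
grip [ 0.58221223 -0.28383332  0.096     ] case rim [0.51462195 0.19402266 0.037     ]
board [ 0.6769518  -0.17149058  0.012     ]
board [ 0.6938946  -0.40928766  0.012     ]
board [ 0.45893752 -0.42234596  0.012     ]
board [ 0.44417999 -0.18634485  0.012     ]
cam [ 0.42283128 -0.01791513  0.91363493] [0.9661587  0.25180877 0.85380969]
```

View pics/crop1.png

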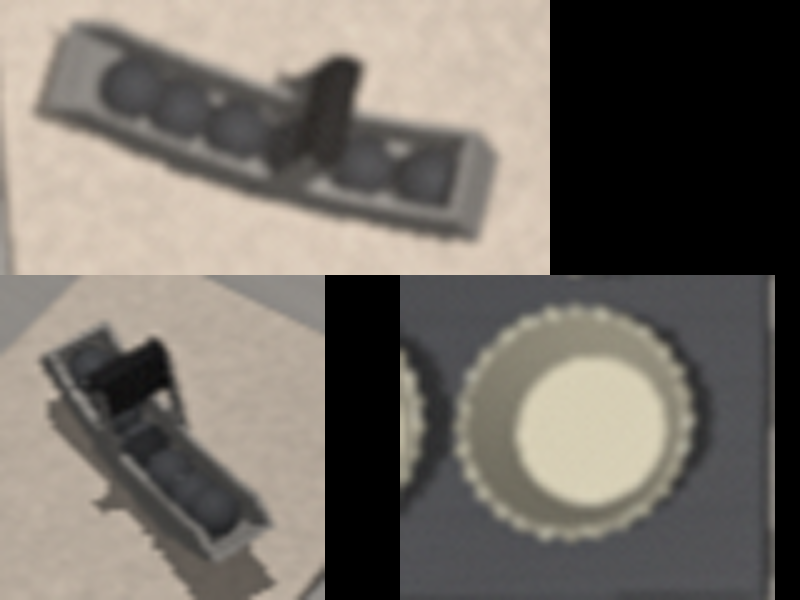

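```bash
cat > ov.py <<'E'
from h import *
import pickle
cs=pickle.load(open("c0.pkl","rb"));c=cs["top"]
L=atz(c,406.3,188.7,.062);B=atz(c,491.7,213.8,.066)
print("lip",L,"back",B,np.linalg.norm((L-B)[:2]))
yaw=np.arctan2(*(L-B)[1::-1]);print("yaw",np.degrees(yaw))
ax=np.array([np.cos(yaw),np.sin(yaw),0]);ay=np.array([-ax[1],ax[0],0]);az=np.array([0,0,1])
mid=(L+B)/2; G=mid-ax*0.0075; G[2]=.096
print("grip",G)
import itertools
def draw(n,x0,y0,w,h,f=6):
    im=cv2.resize(cs[n]["pixels"][y0:y0+h,x0:x0+w],None,fx=f,fy=f,interpolation=cv2.INTER_CUBIC)
    P=lambda p:tuple(int(round(k)) for k in ((np.array(proj(cs[n],p))-[x0,y0]+.5)*f))
    def box(c,hx,hy,hz,col):
        v=[c+ax*a*hx+ay*b*hy+az*d*hz for a,b,d in itertools.product((-1,1),repeat=3)]
        for i in range(8):
            for k in (1,2,4):
                if not i&k: cv2.line(im,P(v[i]),P(v[i|k]),col,1)
    box(G,.006,.0215,.015,(0,255,0)); box(G+[0,0,-.084],.038,.0185,0.0005,(0,255,255))
    l=G+ax*.095-az*.034; cv2.line(im,P(l+ay*.0155),P(l-ay*.0155),(0,0,255),1)
    return im
a=draw("top",395,172,110,58,6);b=draw("scene",212,140,60,58,6)
can=np.zeros((700,660,3),np.uint8);can[:348,:660]=a;can[348:696,:360]=b
cv2.imwrite("pics/ov.png",can[:, :][:700].copy() if 0 else cv2.resize(can,None,fx=.85,fy=.85,interpolation=cv2.INTER_AREA))
E
python3 ov.py
```

```text
lip [ 0.6048403  -0.18978451  0.062     ] back [ 0.55520108 -0.35377444  0.066     ] 0.17133811730205586
yaw 73.1591062840192
grip [ 0.57784783 -0.27895782  0.096     ]
```

View pics/ov.png

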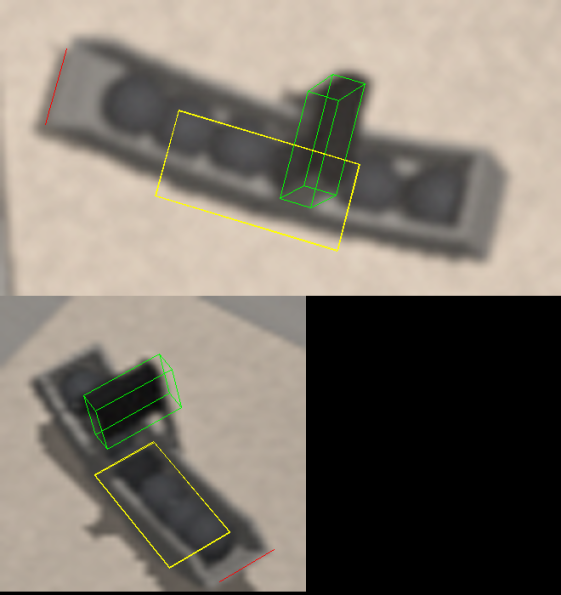

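Grip is near (0.577, −0.282, 0.096), cup yaw about 73°, with the lip towards +y. The tool's jaw axis is already at 73°. I'll move above it and check with the wrist camera.

jog_arm:
  translation:
    - [0.04,-0.08,0.05]
    - [0.08,-0.16,0.1]
    - [0.12,-0.24,0.15]
    - [0.16,-0.32,0.17]
    - [0.2,-0.4,0.17]
    - [0.24,-0.48,0.17]
    - [0.28,-0.56,0.17]
    - [0.32,-0.64,0.17]
    - [0.36,-0.72,0.17]
    - [0.4,-0.8,0.17]
    - [0.44,-0.88,0.17]
    - [0.48,-0.96,0.17]
    - [0.5,-1,0.17]
    - [0.5,-1,0.17]
  twist:
    - [0,0,0]
    - [0,0,0]
    - [0,0,0]
    - [0,0,0]
    - [0,0,0]
    - [0,0,0]
    - [0,0,0]
    - [0,0,0]
    - [0,0,0]
    - [0,0,0]
    - [0,0,0]
    - [0,0,0]
    - [0,0,0]
    - [0,0,0]
  gripper: 1
  newtons: 70

```text
clock: 1.27
ee_pos: [0.369, 0.147, 0.2634]
tool_rot: [0.15, 0.989, -0.001, 0.0]
force: [-0.1, 0.7, 0.4]
grip_width: 1.002
```

jog_arm:
  translation:
    - [0.04,-0.08,0]
    - [0.08,-0.16,0]
    - [0.12,-0.24,0]
    - [0.16,-0.32,0]
    - [0.2,-0.4,0]
    - [0.24,-0.48,0]
    - [0.28,-0.56,0]
    - [0.32,-0.64,0]
    - [0.36,-0.72,0]
    - [0.4,-0.8,0]
    - [0.44,-0.9,0]
    - [0.48,-1,0]
    - [0.525,-1,0]
    - [0.525,-1,0]
    - [0.525,-1,0]
    - [0.525,-1,0]
  twist:
    - [0,0,0]
    - [0,0,0]
    - [0,0,0]
    - [0,0,0]
    - [0,0,0]
    - [0,0,0]
    - [0,0,0]
    - [0,0,0]
    - [0,0,0]
    - [0,0,0]
    - [0,0,0]
    - [0,0,0]
    - [0,0,0]
    - [0,0,0]
    - [0,0,0]
    - [0,0,0]

```text
clock: 2.6
ee_pos: [0.5771, -0.2483, 0.2633]
tool_rot: [0.147, 0.989, 0.001, -0.001]
force: [-0.6, 1.3, -0.1]
grip_width: 1.004
```

```bash
cat >> h.py <<'E'
def wproj(w,s,p):
    Rt=R.from_quat(s["tool_rot"]).as_matrix();T=np.linalg.inv(np.array(w["hand_eye"]))
    q=T[:3,:3]@(Rt.T@(np.array(p)-s["ee_pos"]))+T[:3,3]
    th=np.arctan2(np.hypot(q[0],q[1]),q[2]);k=th/max(np.hypot(q[0],q[1]),1e-9)
    return w["fx"]*q[0]*k+w["cx"],w["fy"]*q[1]*k+w["cy"]
def watz(w,s,u,v,z):
    a=np.array([(u-w["cx"])/w["fx"],(v-w["cy"])/w["fy"]]);r=np.linalg.norm(a)
    d=np.array([*(a/r*np.sin(r)),np.cos(r)]) if r>0 else np.array([0,0,1.])
    H=np.array(w["hand_eye"]);Rt=R.from_quat(s["tool_rot"]).as_matrix()
    o=s["ee_pos"]+Rt@H[:3,3];d=Rt@H[:3,:3]@d
    return o+d*(z-o[2])/d[2]
E
cat > wv.py <<'E'
from h import *
import sys,itertools,pickle
s=manip.get_state();w=manip.read_camera("wrist");pickle.dump((s,w),open(sys.argv[1]+".pkl","wb"))
G=np.array([.577,-.282,.096]);yaw=np.radians(73.2)
ax=np.array([np.cos(yaw),np.sin(yaw),0]);ay=np.array([-ax[1],ax[0],0]);az=np.array([0,0,1])
f=1.25;im=cv2.resize(w["pixels"],None,fx=f,fy=f,interpolation=cv2.INTER_CUBIC)
P=lambda p:tuple(int(round(k*f)) for k in wproj(w,s,p))
def box(c,hx,hy,hz,col):
    v=[c+ax*a*hx+ay*b*hy+az*d*hz for a,b,d in itertools.product((-1,1),repeat=3)]
    for i in range(8):
        for k in (1,2,4):
            if not i&k: cv2.line(im,P(v[i]),P(v[i|k]),col,1)
box(G,.006,.0215,.015,(0,255,0))
l=G+ax*.095-az*.034; cv2.line(im,P(l+ay*.0155),P(l-ay*.0155),(0,0,255),1)
cv2.imwrite(f"pics/{sys.argv[1]}.png",im);print(s["ee_pos"],s["q"].round(3),P(G),w["fx"])
E
python3 wv.py w1
```

```text
[ 0.57706032 -0.24825286  0.26326935] [-5.170e-01  3.320e-01  1.258e+00  1.000e-03  1.553e+00 -1.794e+00] (370, 226) 309.70691628693146
```

View pics/w1.png

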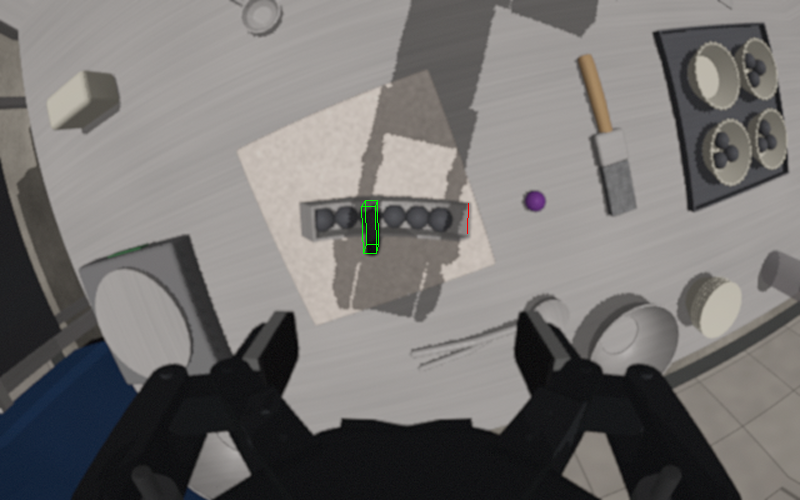

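The wrist view at (370,226) shows the grip bar exactly in the predicted box, and the cup yaw matches. I'll descend and grasp.

jog_arm:
  translation:
    - [0,-0.04,-0.03]
    - [0,-0.085,-0.08]
    - [0,-0.085,-0.15]
    - [0,-0.085,-0.22]
    - [0,-0.085,-0.29]
    - [0,-0.085,-0.35]
    - [0,-0.085,-0.4]
    - [0,-0.085,-0.43]
    - [0,-0.085,-0.45]
    - [0,-0.085,-0.457]
    - [0,-0.085,-0.457]
    - [0,-0.085,-0.457]
    - [0,-0.085,-0.457]
  twist:
    - [0,0,0]
    - [0,0,0]
    - [0,0,0]
    - [0,0,0]
    - [0,0,0]
    - [0,0,0]
    - [0,0,0]
    - [0,0,0]
    - [0,0,0]
    - [0,0,0]
    - [0,0,0]
    - [0,0,0]
    - [0,0,0]

```text
clock: 3.73
ee_pos: [0.5783, -0.2844, 0.0822]
tool_rot: [0.147, 0.989, -0.001, 0.001]
force: [-0.2, -0.1, 0.7]
grip_width: 0.994
```

jog_arm:
  translation:
    - [0,0,0]
    - [0,0,0]
    - [0,0,0]
    - [0,0,0]
    - [0,0,0]
    - [0,0,0]
    - [0,0,0]
    - [0,0,0]
    - [0,0,0]
    - [0,0,0]
    - [0,0,0]
    - [0,0,0]
    - [0,0,0]
    - [0,0,0]
    - [0,0,0]
  twist:
    - [0,0,0]
    - [0,0,0]
    - [0,0,0]
    - [0,0,0]
    - [0,0,0]
    - [0,0,0]
    - [0,0,0]
    - [0,0,0]
    - [0,0,0]
    - [0,0,0]
    - [0,0,0]
    - [0,0,0]
    - [0,0,0]
    - [0,0,0]
    - [0,0,0]
  gripper: 0
  newtons: 70

```text
clock: 4.98
ee_pos: [0.5777, -0.2839, 0.0809]
tool_rot: [0.147, 0.989, 0.0, 0.0]
force: [0.1, -0.5, 0.7]
grip_width: 0.0
```

Width 0.0 means nothing is gripped, so I'll look.

```bash
python3 wv.py w2
python3 - <<'E'
from h import *
s=manip.read_camera("scene")["pixels"];t=manip.read_camera("top")["pixels"]
can=np.zeros((500,800,3),np.uint8)
w=cv2.imread("pics/w2.png");can[:375,:600]=cv2.resize(w,(600,375))
can[:,600:]=0
a=cv2.resize(s[110:230,190:290],None,fx=2,fy=2,interpolation=cv2.INTER_CUBIC);can[:240,600:]=a
b=cv2.resize(t[140:265,400:500],None,fx=2,fy=2,interpolation=cv2.INTER_CUBIC);can[250:500,600:]=b
cv2.imwrite("pics/w2c.png",can)
E
```

```text
[ 0.57765223 -0.28392427  0.08092626] [-0.565  0.455  1.521  0.     1.166 -1.84 ] (408, 296) 309.70691628693146
```

View pics/w2c.png

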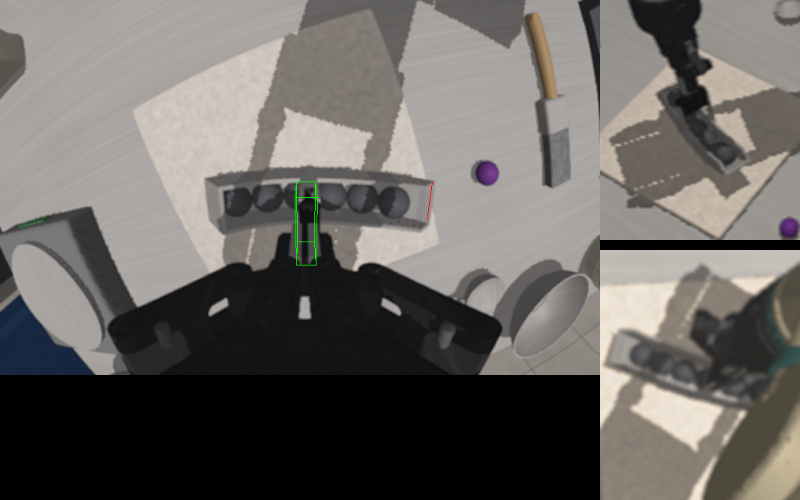

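The fingers appear to flank the bar at (306,235), so the reading may simply be off. A small lift with the force reading will settle it.

jog_arm:
  translation:
    - [0,0,0.005]
    - [0,0,0.012]
    - [0,0,0.025]
    - [0,0,0.035]
    - [0,0,0.045]
    - [0,0,0.05]
    - [0,0,0.05]
    - [0,0,0.05]
  twist:
    - [0,0,0]
    - [0,0,0]
    - [0,0,0]
    - [0,0,0]
    - [0,0,0]
    - [0,0,0]
    - [0,0,0]
    - [0,0,0]

```text
clock: 5.8
ee_pos: [0.5777, -0.284, 0.1012]
tool_rot: [0.147, 0.989, -0.0, 0.0]
force: [0.3, 0.9, -0.1]
grip_width: 0.001
```

Run:
```python
from h import *
import pickle
st=manip.get_state();w=manip.read_camera("wrist");print(st["force"],st["moment"],st["grip_width"],st["ee_pos"])
a=cv2.resize(w["pixels"][110:310,170:490],None,fx=2.5,fy=2.5,interpolation=cv2.INTER_CUBIC);cv2.imwrite("pics/w3.png",a)
```

```text
[ 0.25199563  0.86788401 -0.13712442] [ 0.06201955 -0.00534388 -0.03397446] 0.0006763470427157477 [ 0.57769604 -0.28397694  0.10115741]
```

View pics/w3.png

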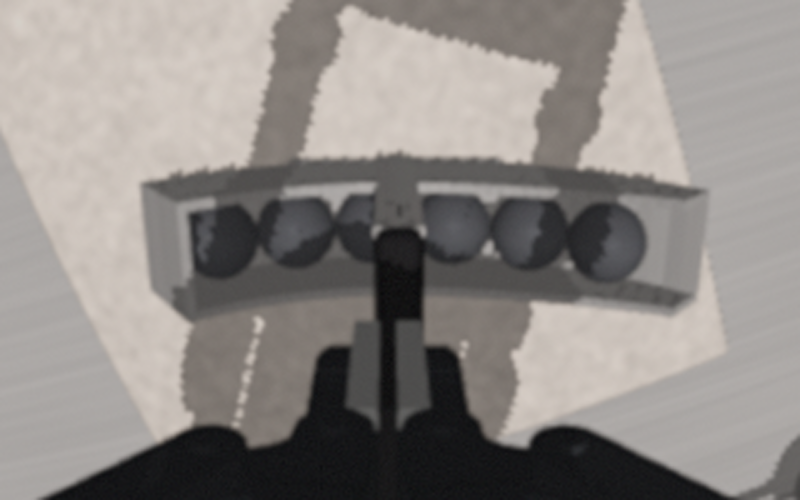

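Run:
```python
from h import *
import pickle
s=manip.get_state();w=manip.read_camera("wrist")
print(np.array(w["hand_eye"]).round(4),w["cx"],w["cy"])
Rt=R.from_quat(s["tool_rot"]).as_matrix();print(Rt.round(3))
f=lambda p:tuple(((np.array(wproj(w,s,p))-[170,110])*2.5).round())
print("tcp",f(s["ee_pos"]), "grasp",f(s["ee_pos"]+Rt@[0,0,-.0187]))
for sx in(-.011,.011):print("pad edge",sx,f(s["ee_pos"]+Rt@[sx,0,0]))
yaw=np.radians(73.2);ay=np.array([-np.sin(yaw),np.cos(yaw),0])
G=np.array([.577,-.282,.096])
for b in(-.0215,.0215):
  for z in(-.015,.015):print("bar",b,z,f(G+ay*b+[0,0,z]))
s2,w2=pickle.load(open("w2.pkl","rb"))
a=cv2.resize(w2["pixels"][110:310,170:490],None,fx=2.5,fy=2.5,interpolation=cv2.INTER_CUBIC)
f2=lambda p:tuple(((np.array(wproj(w2,s2,p))-[170,110])*2.5).round().astype(int).tolist())
for b in(-.0215,.0215):
  for z in(-.015,.015):cv2.circle(a,f2(G+ay*b+[0,0,z]),4,(0,255,0) if z>0 else (0,255,255),-1)
R2=R.from_quat(s2["tool_rot"]).as_matrix()
for sx in(-.011,0,.011):cv2.circle(a,f2(s2["ee_pos"]+R2@[sx,0,0]),4,(0,0,255),-1)
cv2.imwrite("pics/w4.png",a)
```

```text
[[ 7.000e-04 -9.577e-01 -2.877e-01  7.360e-02]
 [ 1.000e+00  1.300e-03 -2.000e-03  1.000e-03]
 [ 2.200e-03 -2.877e-01  9.577e-01 -1.776e-01]
 [ 0.000e+00  0.000e+00  0.000e+00  1.000e+00]] 324.7051351469767 197.57461550042152
[[-0.957  0.291 -0.   ]
 [ 0.291  0.957  0.   ]
 [ 0.     0.    -1.   ]]
tcp (np.float64(384.0), np.float64(297.0)) grasp (np.float64(384.0), np.float64(329.0))
pad edge -0.011 (np.float64(384.0), np.float64(337.0))
pad edge 0.011 (np.float64(384.0), np.float64(255.0))
bar -0.0215 -0.015 (np.float64(390.0), np.float64(337.0))
bar -0.0215 0.015 (np.float64(391.0), np.float64(389.0))
bar 0.0215 -0.015 (np.float64(390.0), np.float64(189.0))
bar 0.0215 0.015 (np.float64(391.0), np.float64(222.0))
```

View pics/w4.png

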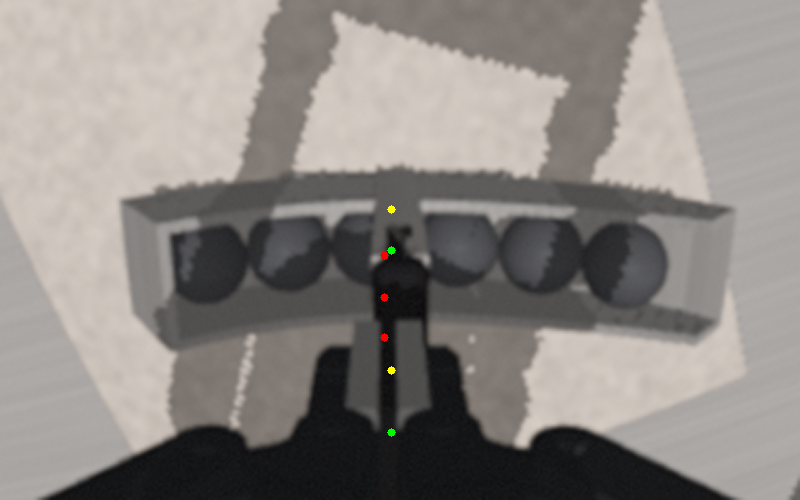

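Bar and cup line up with the calibration, but the pads look about 38 mm short of the stated TCP: they project at y≈320 instead of ≈255. That would put the shut tips just above the bar. I'll check with a gentle guarded touch on the bar top with the fingers shut.

jog_arm:
  translation:
    - [0,0.002,-0.02]
    - [0,0.004,-0.035]
    - [0,0.006,-0.05]
    - [0,0.006,-0.055]
    - [0,0.006,-0.055]
  twist:
    - [0,0,0]
    - [0,0,0]
    - [0,0,0]
    - [0,0,0]
    - [0,0,0]

```text
clock: 6.32
ee_pos: [0.5769, -0.281, 0.0775]
tool_rot: [0.147, 0.989, 0.001, -0.001]
force: [1.3, 0.7, -0.6]
grip_width: 0.0
```

jog_arm:
  translation:
    - [0,0,-0.004]
    - [0,0,-0.008]
    - [0,0,-0.008]
  twist:
    - [0,0,0]
    - [0,0,0]
    - [0,0,0]

```text
clock: 6.57
ee_pos: [0.5777, -0.2816, 0.0756]
tool_rot: [0.147, 0.989, 0.0, 0.0]
force: [-0.8, 0.1, 0.7]
grip_width: -0.0
```

jog_arm:
  translation:
    - [0,0,-0.004]
    - [0,0,-0.006]
    - [0,0,-0.006]
  twist:
    - [0,0,0]
    - [0,0,0]
    - [0,0,0]

```text
clock: 6.82
ee_pos: [0.5779, -0.2818, 0.0755]
tool_rot: [0.147, 0.989, -0.0, 0.001]
force: [-2.9, 1.3, 8.3]
grip_width: -0.002
```

Run:
```python
from h import *
st=manip.get_state();print(st["force"],st["ee_pos"])
s=manip.read_camera("scene");t=manip.read_camera("top")
print(proj(s,st["ee_pos"]),proj(t,st["ee_pos"]))
can=np.zeros((420,800,3),np.uint8)
a=cv2.resize(s["pixels"][120:200,205:275],None,fx=5,fy=5,interpolation=cv2.INTER_CUBIC);can[:400,:350]=a
Rt=R.from_quat(st["tool_rot"]).as_matrix()
for d in(0,-.019,-.038):
  u,v=proj(s,st["ee_pos"]+Rt@[0,0,d]);cv2.circle(can,(int((u-205+.5)*5),int((v-120+.5)*5)),3,(0,0,255),-1)
b=cv2.resize(manip.read_camera("wrist")["pixels"][130:290,220:400],None,fx=2.45,fy=2.45,interpolation=cv2.INTER_CUBIC);can[:392,355:355+b.shape[1]]=b
cv2.imwrite("pics/w5.png",can)
```

```text
[-2.85325862  1.33254333  8.29203361] [ 0.57794109 -0.28176131  0.07545732]
(np.float64(238.15323083410297), np.float64(164.8936957818802)) (np.float64(455.68469354109004), np.float64(201.19465544985323))
```

View pics/w5.png

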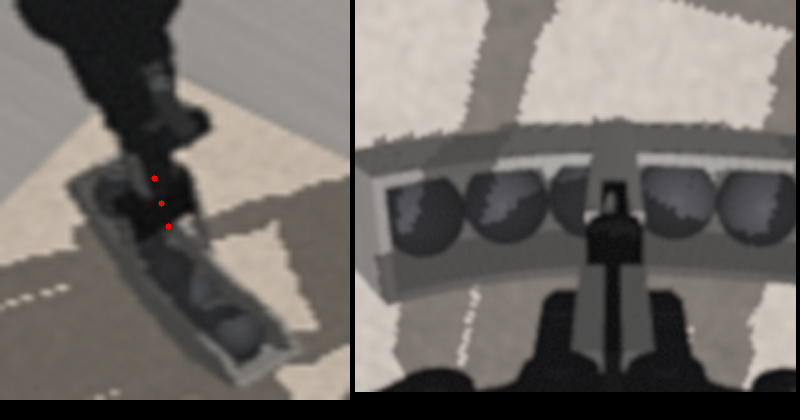

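Contact of 8 N at reported z=0.0755 with the bar top at 0.111 confirms it: the real tips sit about 36 mm short of the reported TCP, so the grasp point is about 55 mm behind it. I'll rise, open, and descend to z≈0.043.

jog_arm:
  translation:
    - [0,0,0.02]
    - [0,0,0.05]
    - [0,0,0.08]
    - [0,0,0.08]
    - [0,0,0.08]
    - [0,0,0.08]
    - [0,0,0.08]
    - [0,0,0.08]
    - [0,0,0.08]
    - [0,0,0.08]
  twist:
    - [0,0,0]
    - [0,0,0]
    - [0,0,0]
    - [0,0,0]
    - [0,0,0]
    - [0,0,0]
    - [0,0,0]
    - [0,0,0]
    - [0,0,0]
    - [0,0,0]
  gripper: 1

```text
clock: 7.8
ee_pos: [0.5774, -0.2814, 0.1048]
tool_rot: [0.147, 0.989, 0.0, -0.0]
force: [0.9, -0.6, 0.0]
grip_width: 0.999
```

jog_arm:
  translation:
    - [0,0,-0.02]
    - [0,0,-0.05]
    - [0,0,-0.08]
    - [0,0,-0.11]
    - [0,0,-0.13]
    - [0,0,-0.145]
    - [0,0,-0.155]
    - [0,0,-0.155]
    - [0,0,-0.155]
  twist:
    - [0,0,0]
    - [0,0,0]
    - [0,0,0]
    - [0,0,0]
    - [0,0,0]
    - [0,0,0]
    - [0,0,0]
    - [0,0,0]
    - [0,0,0]

```text
clock: 8.55
ee_pos: [0.5778, -0.2816, 0.0434]
tool_rot: [0.147, 0.989, -0.0, 0.0]
force: [0.5, -0.7, -0.2]
grip_width: 0.999
```

jog_arm:
  translation:
    - [0,0,0]
    - [0,0,0]
    - [0,0,0]
    - [0,0,0]
    - [0,0,0]
    - [0,0,0]
    - [0,0,0]
    - [0,0,0]
    - [0,0,0]
    - [0,0,0]
    - [0,0,0]
    - [0,0,0]
    - [0,0,0]
    - [0,0,0]
  twist:
    - [0,0,0]
    - [0,0,0]
    - [0,0,0]
    - [0,0,0]
    - [0,0,0]
    - [0,0,0]
    - [0,0,0]
    - [0,0,0]
    - [0,0,0]
    - [0,0,0]
    - [0,0,0]
    - [0,0,0]
    - [0,0,0]
    - [0,0,0]
  gripper: 0
  newtons: 70

```text
clock: 9.72
ee_pos: [0.5779, -0.2813, 0.0436]
tool_rot: [0.147, 0.989, 0.0, 0.0]
force: [1.5, 2.6, 3.1]
grip_width: 0.127
```

Gripped (width 0.127 ≈ 11 mm). Lifting gently.

jog_arm:
  translation:
    - [0,0,0.005]
    - [0,0,0.015]
    - [0,0,0.03]
    - [0,0,0.05]
    - [0,0,0.075]
    - [0,0,0.1]
    - [0,0,0.13]
    - [0,0,0.16]
    - [0,0,0.19]
    - [0,0,0.22]
    - [0,0,0.25]
    - [0,0,0.275]
    - [0,0,0.29]
    - [0,0,0.3]
    - [0,0,0.3]
  twist:
    - [0,0,0]
    - [0,0,0]
    - [0,0,0]
    - [0,0,0]
    - [0,0,0]
    - [0,0,0]
    - [0,0,0]
    - [0,0,0]
    - [0,0,0]
    - [0,0,0]
    - [0,0,0]
    - [0,0,0]
    - [0,0,0]
    - [0,0,0]
    - [0,0,0]

```text
clock: 10.97
ee_pos: [0.578, -0.2818, 0.1645]
tool_rot: [0.147, 0.989, -0.0, 0.001]
force: [-0.7, -0.0, -6.9]
grip_width: 0.126
```

Run:
```python
from h import *
s=manip.get_state();print(s["ee_pos"],s["force"],s["moment"],s["grip_width"],s["q"].round(3))
# more accurate case centre: ellipse of bright floor/rim in the first top image
import pickle
c=pickle.load(open("c0.pkl","rb"))
t=c["top"]
for u0,v0 in((178,205),):
    g=cv2.cvtColor(t["pixels"],cv2.COLOR_BGR2GRAY)
    m=(g[205:266,181:241]>100).astype(np.uint8)
    k=cv2.findNonZero(m);(x,y),r=cv2.minEnclosingCircle(k);print("rim px",x+181,y+205,r)
    print(atz(t,x+181,y+205,.037))
    f=(g[205:266,181:241]>185).astype(np.uint8);M=cv2.moments(f,True);fx,fy=M["m10"]/M["m00"]+181,M["m01"]/M["m00"]+205
    print("floor px",fx,fy,M["m00"],atz(t,fx,fy,.006))
for p in [(413,247)]: print("scene rim",atz(c["scene"],*p,.037))
```

```text
[ 0.57804177 -0.28180446  0.1644741 ] [-0.72620849 -0.0277234  -6.88922632] [-0.0765218   0.02661587  0.00718548] 0.12610933784403863 [-0.562  0.394  1.404  0.     1.342 -1.837]
rim px 209.0833339691162 234.1666660308838 24.597553253173828
[0.51625468 0.19786462 0.037     ]
floor px 212.85214626391098 235.4737678855326 629.0 [0.51691388 0.19770605 0.006     ]
scene rim [0.50635779 0.19081889 0.037     ]
```

Run:
```python
import numpy as np
d=np.array([-.4375,1.1975,.04]);w=-.4064
s=(1-np.cos(np.pi*np.arange(0,41)/40))/2
for a,b,o in((1,21,0),(21,41,.5)):
    print([[round(float(x),3) for x in d*(s[k]-o)] for k in range(a,b)]);print([[0,0,round(float(w*(s[k]-o)),4)] for k in range(a,b)])
```

```text
[[-0.001, 0.002, 0.0], [-0.003, 0.007, 0.0], [-0.006, 0.017, 0.001], [-0.011, 0.029, 0.001], [-0.017, 0.046, 0.002], [-0.024, 0.065, 0.002], [-0.032, 0.088, 0.003], [-0.042, 0.114, 0.004], [-0.052, 0.143, 0.005], [-0.064, 0.175, 0.006], [-0.077, 0.21, 0.007], [-0.09, 0.247, 0.008], [-0.104, 0.286, 0.01], [-0.119, 0.327, 0.011], [-0.135, 0.37, 0.012], [-0.151, 0.414, 0.014], [-0.168, 0.459, 0.015], [-0.185, 0.505, 0.017], [-0.202, 0.552, 0.018], [-0.219, 0.599, 0.02]]
[[0, 0, -0.0006], [0, 0, -0.0025], [0, 0, -0.0056], [0, 0, -0.0099], [0, 0, -0.0155], [0, 0, -0.0221], [0, 0, -0.0299], [0, 0, -0.0388], [0, 0, -0.0487], [0, 0, -0.0595], [0, 0, -0.0712], [0, 0, -0.0838], [0, 0, -0.097], [0, 0, -0.1109], [0, 0, -0.1254], [0, 0, -0.1404], [0, 0, -0.1558], [0, 0, -0.1714], [0, 0, -0.1873], [0, 0, -0.2032]]
[[-0.017, 0.047, 0.002], [-0.034, 0.094, 0.003], [-0.051, 0.14, 0.005], [-0.068, 0.185, 0.006], [-0.084, 0.229, 0.008], [-0.099, 0.272, 0.009], [-0.114, 0.313, 0.01], [-0.129, 0.352, 0.012], [-0.142, 0.389, 0.013], [-0.155, 0.423, 0.014], [-0.166, 0.455, 0.015], [-0.177, 0.484, 0.016], [-0.187, 0.511, 0.017], [-0.195, 0.533, 0.018], [-0.202, 0.553, 0.018], [-0.208, 0.569, 0.019], [-0.213, 0.582, 0.019], [-0.216, 0.591, 0.02], [-0.218, 0.597, 0.02], [-0.219, 0.599, 0.02]]
[[0, 0, -0.0159], [0, 0, -0.0318], [0, 0, -0.0474], [0, 0, -0.0628], [0, 0, -0.0778], [0, 0, -0.0923], [0, 0, -0.1062], [0, 0, -0.1194], [0, 0, -0.132], [0, 0, -0.1437], [0, 0, -0.1545], [0, 0, -0.1644], [0, 0, -0.1733], [0, 0, -0.1811], [0, 0, -0.1877], [0, 0, -0.1933], [0, 0, -0.1976], [0, 0, -0.2007], [0, 0, -0.2026], [0, 0, -0.2032]]
```

jog_arm:
  translation:
    - [-0.001,0.002,0.0]
    - [-0.003,0.007,0.0]
    - [-0.006,0.017,0.001]
    - [-0.011,0.029,0.001]
    - [-0.017,0.046,0.002]
    - [-0.024,0.065,0.002]
    - [-0.032,0.088,0.003]
    - [-0.042,0.114,0.004]
    - [-0.052,0.143,0.005]
    - [-0.064,0.175,0.006]
    - [-0.077,0.21,0.007]
    - [-0.09,0.247,0.008]
    - [-0.104,0.286,0.01]
    - [-0.119,0.327,0.011]
    - [-0.135,0.37,0.012]
    - [-0.151,0.414,0.014]
    - [-0.168,0.459,0.015]
    - [-0.185,0.505,0.017]
    - [-0.202,0.552,0.018]
    - [-0.219,0.599,0.02]
  twist:
    - [0,0,-0.0006]
    - [0,0,-0.0025]
    - [0,0,-0.0056]
    - [0,0,-0.0099]
    - [0,0,-0.0155]
    - [0,0,-0.0221]
    - [0,0,-0.0299]
    - [0,0,-0.0388]
    - [0,0,-0.0487]
    - [0,0,-0.0595]
    - [0,0,-0.0712]
    - [0,0,-0.0838]
    - [0,0,-0.097]
    - [0,0,-0.1109]
    - [0,0,-0.1254]
    - [0,0,-0.1404]
    - [0,0,-0.1558]
    - [0,0,-0.1714]
    - [0,0,-0.1873]
    - [0,0,-0.2032]

```text
clock: 12.63
ee_pos: [0.4889, -0.0404, 0.1715]
tool_rot: [0.452, 0.892, 0.0, -0.0]
force: [0.9, -0.3, -7.0]
grip_width: 0.131
```

jog_arm:
  translation:
    - [-0.017,0.047,0.002]
    - [-0.034,0.094,0.003]
    - [-0.051,0.14,0.005]
    - [-0.068,0.185,0.006]
    - [-0.084,0.229,0.008]
    - [-0.099,0.272,0.009]
    - [-0.114,0.313,0.01]
    - [-0.129,0.352,0.012]
    - [-0.142,0.389,0.013]
    - [-0.155,0.423,0.014]
    - [-0.166,0.455,0.015]
    - [-0.177,0.484,0.016]
    - [-0.187,0.511,0.017]
    - [-0.195,0.533,0.018]
    - [-0.202,0.553,0.018]
    - [-0.208,0.569,0.019]
    - [-0.213,0.582,0.019]
    - [-0.216,0.591,0.02]
    - [-0.218,0.597,0.02]
    - [-0.219,0.599,0.02]
  twist:
    - [0,0,-0.0159]
    - [0,0,-0.0318]
    - [0,0,-0.0474]
    - [0,0,-0.0628]
    - [0,0,-0.0778]
    - [0,0,-0.0923]
    - [0,0,-0.1062]
    - [0,0,-0.1194]
    - [0,0,-0.132]
    - [0,0,-0.1437]
    - [0,0,-0.1545]
    - [0,0,-0.1644]
    - [0,0,-0.1733]
    - [0,0,-0.1811]
    - [0,0,-0.1877]
    - [0,0,-0.1933]
    - [0,0,-0.1976]
    - [0,0,-0.2007]
    - [0,0,-0.2026]
    - [0,0,-0.2032]

```text
clock: 14.3
ee_pos: [0.402, 0.198, 0.1795]
tool_rot: [0.708, 0.707, 0.0, 0.0]
force: [0.5, -0.2, -7.5]
grip_width: 0.126
```

jog_arm:
  translation:
    - [0,0,0.002]
    - [0,0,0.006]
    - [0,0,0.011]
    - [0,0,0.017]
    - [0,0,0.023]
    - [0,0,0.029]
    - [0,0,0.035]
    - [0,0,0.041]
    - [0,0,0.047]
    - [0,0,0.053]
    - [0,0,0.059]
    - [0,0,0.065]
    - [0,0,0.07]
    - [0,0,0.075]
    - [0,0,0.079]
    - [0,0,0.082]
    - [0,0,0.084]
    - [0,0,0.084]
    - [0,0,0.084]
    - [0,0,0.084]
  twist:
    - [0,0.002,0]
    - [0,0.007,0]
    - [0,0.013,0]
    - [0,0.021,0]
    - [0,0.029,0]
    - [0,0.037,0]
    - [0,0.045,0]
    - [0,0.053,0]
    - [0,0.061,0]
    - [0,0.069,0]
    - [0,0.077,0]
    - [0,0.085,0]
    - [0,0.092,0]
    - [0,0.099,0]
    - [0,0.105,0]
    - [0,0.109,0]
    - [0,0.111,0]
    - [0,0.111,0]
    - [0,0.111,0]
    - [0,0.111,0]

```text
clock: 15.97
ee_pos: [0.4022, 0.1977, 0.213]
tool_rot: [0.697, 0.696, -0.123, -0.122]
force: [0.8, 0.7, -7.2]
grip_width: 0.128
```

jog_arm:
  translation:
    - [0,0,-0.005]
    - [0,0,-0.015]
    - [0,0,-0.03]
    - [0,0,-0.05]
    - [0,0,-0.075]
    - [0,0,-0.1]
    - [0,0,-0.125]
    - [0,0,-0.15]
    - [0,0,-0.175]
    - [0,0,-0.2]
    - [0,0,-0.225]
    - [0,0,-0.25]
    - [0,0,-0.275]
    - [0,0,-0.295]
    - [0,0,-0.31]
    - [0,0,-0.32]
    - [0,0,-0.325]
    - [0,0,-0.325]
    - [0,0,-0.325]
  twist:
    - [0,0,0]
    - [0,0,0]
    - [0,0,0]
    - [0,0,0]
    - [0,0,0]
    - [0,0,0]
    - [0,0,0]
    - [0,0,0]
    - [0,0,0]
    - [0,0,0]
    - [0,0,0]
    - [0,0,0]
    - [0,0,0]
    - [0,0,0]
    - [0,0,0]
    - [0,0,0]
    - [0,0,0]
    - [0,0,0]
    - [0,0,0]

```text
clock: 17.55
ee_pos: [0.4027, 0.1977, 0.0831]
tool_rot: [0.697, 0.696, -0.123, -0.122]
force: [-0.2, 1.0, -8.0]
grip_width: 0.128
```

```bash
cat > pv.py <<'E'
from h import *
import sys
st=manip.get_state();F=[st["force"]]
w=manip.read_camera("wrist")
c=manip.read_camera("scene");F.append(manip.get_state()["force"]);t=manip.read_camera("top");F.append(manip.get_state()["force"])
Rt=R.from_quat(st["tool_rot"]).as_matrix();cz=-Rt[:,2];cx=Rt[:,1]
lip=st["ee_pos"]+cz*.0184+cx*.095
print("clock",st["clock"],"ee",st["ee_pos"].round(4),"tilt",np.degrees(np.arcsin(-cx[2])).round(2),"yaw",np.degrees(np.arctan2(cx[1],cx[0])).round(2),"lip",lip.round(4),"Fz",np.array(F)[:,2].round(2),st["grip_width"].round(3),st["q"].round(2))
can=np.zeros((600,800,3),np.uint8)
a=cv2.resize(w["pixels"][20:380],None,fx=1.0,fy=1.0)
can[:360,:640]=a
u,v=proj(c,[.49,.2,.08]);u,v=int(u),int(v)
b=cv2.resize(c["pixels"][v-40:v+40,u-55:u+55],None,fx=3,fy=3,interpolation=cv2.INTER_CUBIC);can[360:600,:330]=b
u,v=proj(t,[.49,.2,.08]);u,v=int(u),int(v)
b=cv2.resize(t["pixels"][v-40:v+40,u-55:u+55],None,fx=3,fy=3,interpolation=cv2.INTER_CUBIC);can[360:600,340:670]=b
cv2.imwrite("pics/"+sys.argv[1]+".png",can)
E
python3 pv.py p1
```

```text
Traceback (most recent call last):
  File "pv.py", line 8, in <module>
    print("clock",st["clock"],"ee",st["ee_pos"].round(4),"tilt",np.degrees(np.arcsin(-cx[2])).round(2),"yaw",np.degrees(np.arctan2(cx[1],cx[0])).round(2),"lip",lip.round(4),"Fz",np.array(F)[:,2].round(2),st["grip_width"].round(3),st["q"].round(2))
                                                                                                                                                                                                            ^^^^^^^^^^^^^^^^^^^^^^
AttributeError: 'float' object has no attribute 'round'
```

```bash
sed -i 's/st\["grip_width"\].round(3)/st["grip_width"]/' pv.py; python3 pv.py p1
```

```text
clock 17.7 ee [0.4028 0.1977 0.0833] tilt 19.92 yaw -0.1 lip [0.4984 0.1976 0.0682] Fz [-6.6  -6.1  -7.35] 0.12839651941062358 [0.23 0.38 1.71 0.08 1.39 0.2 ]
```

View pics/p1.png

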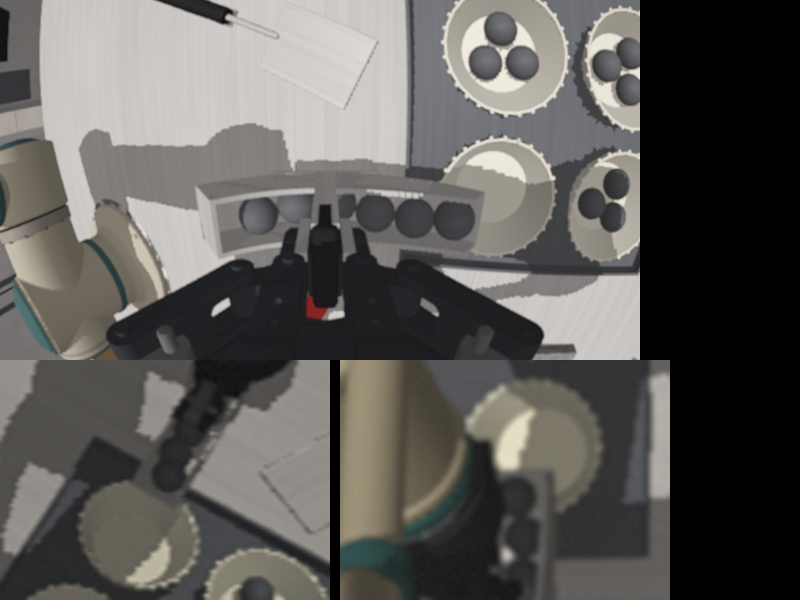

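At 20° tilt all six beads are still in the cup. The lip is at wrist-view (485,225), about 18–20 mm short of the case centre, and the case is empty. Now tilting slowly about the lip, counting beads by image code and wrist force.

jog_arm:
  translation:
    - [0.0005,0,0.0025]
    - [0.001,0,0.005]
    - [0.0015,0,0.0075]
    - [0.002,0,0.01]
    - [0.0025,0,0.0125]
    - [0.003,0,0.015]
    - [0.0035,0,0.018]
    - [0.004,0,0.0205]
    - [0.004,0,0.0205]
    - [0.004,0,0.0205]
  twist:
    - [0,0.0035,0]
    - [0,0.007,0]
    - [0,0.0105,0]
    - [0,0.014,0]
    - [0,0.0175,0]
    - [0,0.021,0]
    - [0,0.0245,0]
    - [0,0.0278,0]
    - [0,0.0278,0]
    - [0,0.0278,0]

```text
clock: 18.68
ee_pos: [0.4043, 0.1977, 0.091]
tool_rot: [0.691, 0.69, -0.153, -0.153]
force: [0.2, -0.3, -7.4]
grip_width: 0.128
```

```bash
cat > cnt.py <<'E'
from h import *
import sys
st=manip.get_state();F=[st["force"][2]]
w=manip.read_camera("wrist");F.append(manip.get_state()["force"][2])
c=manip.read_camera("scene");F.append(manip.get_state()["force"][2])
Rt=R.from_quat(st["tool_rot"]).as_matrix();cz=-Rt[:,2];cx=Rt[:,1];lip=st["ee_pos"]+cz*.0184+cx*.095
a=np.linspace(0,6.28,60)
def dark(im,pj,x0=-1):
    pts=np.array([pj([.516+.036*np.cos(t),.197+.036*np.sin(t),.02]) for t in a])
    m=np.zeros(im.shape[:2],np.uint8);cv2.fillPoly(m,[pts.astype(np.int32)],1)
    # leave out the near (robot-side) part which the lip can hide
    g=cv2.cvtColor(im,cv2.COLOR_BGR2GRAY);return int(((g<85)&(m>0)).sum()),int(m.sum())
print("t %.2f"%st["clock"],"tilt %.2f"%np.degrees(np.arcsin(-cx[2])),"lip",lip.round(4),"Fz %.2f"%np.mean(F),"wrist",dark(w["pixels"],lambda p:wproj(w,st,p)),"scene",dark(c["pixels"],lambda p:proj(c,p)))
can=np.zeros((360,800,3),np.uint8);can[:,:640]=w["pixels"][20:380]
u,v=map(int,proj(c,[.5,.2,.06]));can[:150,640:]=cv2.resize(c["pixels"][v-38:v+37,u-40:u+40],None,fx=2,fy=2)
cv2.imwrite("pics/cnt_%.1f.png"%st["clock"],can)
E
python3 cnt.py
```

```text
t 18.68 tilt 24.98 lip [0.4981 0.1975 0.0675] Fz -7.25 wrist (577, 6434) scene (8, 716)
```

jog_arm:
  translation:
    - [0.0003,0,0.002]
    - [0.0007,0,0.004]
    - [0.001,0,0.006]
    - [0.0015,0,0.008]
    - [0.0015,0,0.008]
    - [0.0015,0,0.008]
  twist:
    - [0,0.0028,0]
    - [0,0.0056,0]
    - [0,0.0083,0]
    - [0,0.0111,0]
    - [0,0.0111,0]
    - [0,0.0111,0]

```text
clock: 19.28
ee_pos: [0.4049, 0.1977, 0.0942]
tool_rot: [0.688, 0.687, -0.165, -0.165]
force: [0.7, 0.3, -7.0]
grip_width: 0.13
```

```bash
python3 cnt.py
```

```text
t 19.28 tilt 26.98 lip [0.4979 0.1975 0.0675] Fz -6.70 wrist (699, 6504) scene (10, 716)
```

jog_arm:
  translation:
    - [0.0004,0,0.002]
    - [0.0009,0,0.004]
    - [0.0014,0,0.006]
    - [0.0014,0,0.006]
    - [0.0014,0,0.006]
    - [0.0014,0,0.006]
  twist:
    - [0,0.0028,0]
    - [0,0.0056,0]
    - [0,0.0083,0]
    - [0,0.0083,0]
    - [0,0.0083,0]
    - [0,0.0083,0]

```text
clock: 19.88
ee_pos: [0.4052, 0.1976, 0.0967]
tool_rot: [0.686, 0.685, -0.174, -0.174]
force: [-0.2, 0.2, -7.1]
grip_width: 0.128
```

```bash
python3 cnt.py
```

```text
t 19.88 tilt 28.49 lip [0.4974 0.1975 0.0675] Fz -7.00 wrist (937, 6502) scene (9, 716)
```

jog_arm:
  translation:
    - [0.0005,0,0.002]
    - [0.0012,0,0.004]
    - [0.002,0,0.006]
    - [0.002,0,0.006]
    - [0.002,0,0.006]
    - [0.002,0,0.006]
  twist:
    - [0,0.0028,0]
    - [0,0.0056,0]
    - [0,0.0083,0]
    - [0,0.0083,0]
    - [0,0.0083,0]
    - [0,0.0083,0]

```text
clock: 20.48
ee_pos: [0.4061, 0.1977, 0.0992]
tool_rot: [0.684, 0.682, -0.183, -0.183]
force: [-0.0, -0.2, -5.7]
grip_width: 0.133
```

```bash
python3 cnt.py
```

```text
t 20.48 tilt 29.97 lip [0.4976 0.1975 0.0677] Fz -5.43 wrist (1690, 6574) scene (230, 716)
```

```bash
python3 cnt.py; ls -t pics | head -1
python3 - <<'E'
from h import *
c=manip.read_camera("scene")
Rm=cv2.Rodrigues(np.array(c["rvec"]))[0];d=(Rm@[.516,.197,.02]+c["tvec"])[2];print("bead area px",np.pi*(c["fx"]*.013/d)**2)
E
```

```text
t 20.58 tilt 29.96 lip [0.4975 0.1975 0.0677] Fz -5.52 wrist (1710, 6566) scene (229, 716)
cnt_20.6.png
bead area px 95.82852393197669
```

```bash
cp $(ls -t pics/cnt*|head -1) pics/look.png
```

```text
(no output)
```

View pics/look.png

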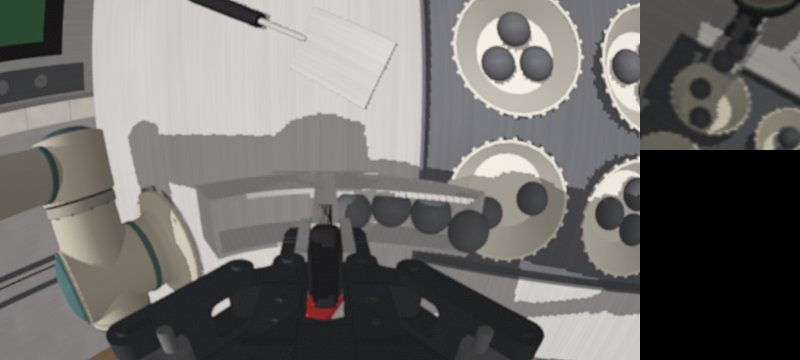

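The view shows two beads in the case at (490,212) and (530,197) and four still in the cup, the front one at the lip (468,230). About 110 scene pixels correspond to one bead. I'll go on in 1° steps.

jog_arm:
  translation:
    - [0.0006,0,0.002]
    - [0.0013,0,0.004]
    - [0.0013,0,0.004]
    - [0.0013,0,0.004]
    - [0.0013,0,0.004]
    - [0.0013,0,0.004]
  twist:
    - [0,0.0028,0]
    - [0,0.0056,0]
    - [0,0.0056,0]
    - [0,0.0056,0]
    - [0,0.0056,0]
    - [0,0.0056,0]

```text
clock: 21.23
ee_pos: [0.4065, 0.1977, 0.1007]
tool_rot: [0.682, 0.681, -0.189, -0.189]
force: [0.0, -0.5, -5.1]
grip_width: 0.133
```

```bash
python3 cnt.py
```

```text
t 21.23 tilt 30.98 lip [0.4974 0.1975 0.0676] Fz -5.11 wrist (1728, 6570) scene (227, 716)
```

jog_arm:
  translation:
    - [0.0006,0,0.002]
    - [0.0014,0,0.004]
    - [0.0014,0,0.004]
    - [0.0014,0,0.004]
    - [0.0014,0,0.004]
    - [0.0014,0,0.004]
  twist:
    - [0,0.0028,0]
    - [0,0.0056,0]
    - [0,0.0056,0]
    - [0,0.0056,0]
    - [0,0.0056,0]
    - [0,0.0056,0]

```text
clock: 21.83
ee_pos: [0.407, 0.1976, 0.1023]
tool_rot: [0.68, 0.679, -0.195, -0.195]
force: [0.6, 0.5, -6.1]
grip_width: 0.13
```

```bash
python3 cnt.py
```

```text
t 21.83 tilt 31.99 lip [0.4973 0.1975 0.0676] Fz -5.59 wrist (1739, 6613) scene (230, 716)
```

jog_arm:
  translation:
    - [0.0006,0,0.002]
    - [0.0015,0,0.004]
    - [0.0015,0,0.004]
    - [0.0015,0,0.004]
    - [0.0015,0,0.004]
    - [0.0015,0,0.004]
  twist:
    - [0,0.0028,0]
    - [0,0.0056,0]
    - [0,0.0056,0]
    - [0,0.0056,0]
    - [0,0.0056,0]
    - [0,0.0056,0]

```text
clock: 22.43
ee_pos: [0.4076, 0.1977, 0.1039]
tool_rot: [0.679, 0.677, -0.201, -0.201]
force: [0.4, -0.3, -5.4]
grip_width: 0.129
```

```bash
python3 cnt.py
```

```text
t 22.43 tilt 33.00 lip [0.4973 0.1975 0.0676] Fz -5.56 wrist (1788, 6626) scene (229, 716)
```

jog_arm:
  translation:
    - [0.0007,0,0.002]
    - [0.0015,0,0.004]
    - [0.0015,0,0.004]
    - [0.0015,0,0.004]
    - [0.0015,0,0.004]
    - [0.0015,0,0.004]
  twist:
    - [0,0.0028,0]
    - [0,0.0056,0]
    - [0,0.0056,0]
    - [0,0.0056,0]
    - [0,0.0056,0]
    - [0,0.0056,0]

```text
clock: 23.03
ee_pos: [0.4082, 0.1977, 0.1056]
tool_rot: [0.677, 0.676, -0.207, -0.207]
force: [-0.2, -0.1, -4.6]
grip_width: 0.13
```

```bash
python3 cnt.py
```

```text
t 23.03 tilt 34.00 lip [0.4973 0.1975 0.0677] Fz -4.70 wrist (2308, 6665) scene (322, 716)
```

Third bead is out (322 px, force down another ~0.8 N). Tilting back now.

jog_arm:
  translation:
    - [-0.001,0,-0.003]
    - [-0.003,0,-0.008]
    - [-0.005,0,-0.014]
    - [-0.007,0,-0.02]
    - [-0.009,0,-0.026]
    - [-0.011,0,-0.032]
    - [-0.012,0,-0.037]
    - [-0.013,0,-0.04]
    - [-0.013,0,-0.04]
    - [-0.013,0,-0.04]
  twist:
    - [0,-0.004,0]
    - [0,-0.011,0]
    - [0,-0.019,0]
    - [0,-0.028,0]
    - [0,-0.036,0]
    - [0,-0.044,0]
    - [0,-0.051,0]
    - [0,-0.0556,0]
    - [0,-0.0556,0]
    - [0,-0.0556,0]

```text
clock: 23.97
ee_pos: [0.4027, 0.1977, 0.0898]
tool_rot: [0.692, 0.691, -0.147, -0.147]
force: [-1.1, -0.1, -4.9]
grip_width: 0.131
```

```bash
python3 cnt.py
python3 - <<'E'
from h import *
F=[]
for i in range(6): manip.read_camera("wrist");F.append(manip.get_state()["force"][2])
print(np.mean(F))
E
```

```text
t 23.97 tilt 24.00 lip [0.497  0.1975 0.068 ] Fz -4.94 wrist (1775, 6382) scene (326, 716)
-4.696459773791108
```

jog_arm:
  translation:
    - [0,0,0.004]
    - [0,0,0.012]
    - [0,0,0.025]
    - [0,0,0.045]
    - [0,0,0.07]
    - [0,0,0.1]
    - [0,0,0.13]
    - [0,0,0.16]
    - [0,0,0.19]
    - [0,0,0.215]
    - [0,0,0.235]
    - [0,0,0.247]
    - [0,0,0.25]
    - [0,0,0.25]
  twist:
    - [0,0,0]
    - [0,0,0]
    - [0,0,0]
    - [0,0,0]
    - [0,0,0]
    - [0,0,0]
    - [0,0,0]
    - [0,0,0]
    - [0,0,0]
    - [0,0,0]
    - [0,0,0]
    - [0,0,0]
    - [0,0,0]
    - [0,0,0]

```text
clock: 25.53
ee_pos: [0.4031, 0.1977, 0.1897]
tool_rot: [0.692, 0.691, -0.147, -0.147]
force: [1.2, 0.6, -4.7]
grip_width: 0.128
```

jog_arm:
  translation:
    - [0,0,0]
    - [0,0,0]
    - [0,0,0]
    - [0,0,0]
    - [0,0,0]
    - [0,0,0]
    - [0,0,0]
    - [0,0,0]
    - [0,0,0]
    - [0,0,0]
    - [0,0,0]
    - [0,0,0]
    - [0,0,0]
    - [0,0,0]
    - [0,0,0]
    - [0,0,0]
    - [0,0,0]
    - [0,0,0]
  twist:
    - [0,-0.002,0]
    - [0,-0.007,0]
    - [0,-0.014,0]
    - [0,-0.023,0]
    - [0,-0.033,0]
    - [0,-0.043,0]
    - [0,-0.053,0]
    - [0,-0.063,0]
    - [0,-0.073,0]
    - [0,-0.083,0]
    - [0,-0.093,0]
    - [0,-0.103,0]
    - [0,-0.113,0]
    - [0,-0.121,0]
    - [0,-0.128,0]
    - [0,-0.132,0]
    - [0,-0.1333,0]
    - [0,-0.1333,0]

```text
clock: 27.03
ee_pos: [0.4024, 0.1976, 0.1895]
tool_rot: [0.708, 0.707, -0.0, -0.0]
force: [-0.6, -0.1, -4.9]
grip_width: 0.129
```

jog_arm:
  translation:
    - [0.001,-0.002,0]
    - [0.003,-0.007,0]
    - [0.006,-0.017,0]
    - [0.011,-0.029,0]
    - [0.017,-0.046,0]
    - [0.024,-0.065,0]
    - [0.032,-0.088,0]
    - [0.042,-0.114,0]
    - [0.052,-0.143,0]
    - [0.064,-0.175,0]
    - [0.077,-0.21,0]
    - [0.09,-0.247,0]
    - [0.104,-0.286,0]
    - [0.119,-0.327,0]
    - [0.135,-0.37,0]
    - [0.151,-0.414,0]
    - [0.168,-0.459,0]
    - [0.185,-0.505,0]
    - [0.202,-0.552,0]
    - [0.219,-0.599,0]
  twist:
    - [0,0,0.0006]
    - [0,0,0.0025]
    - [0,0,0.0056]
    - [0,0,0.0099]
    - [0,0,0.0155]
    - [0,0,0.0221]
    - [0,0,0.0299]
    - [0,0,0.0388]
    - [0,0,0.0487]
    - [0,0,0.0595]
    - [0,0,0.0712]
    - [0,0,0.0838]
    - [0,0,0.097]
    - [0,0,0.1109]
    - [0,0,0.1254]
    - [0,0,0.1404]
    - [0,0,0.1558]
    - [0,0,0.1714]
    - [0,0,0.1873]
    - [0,0,0.2032]

```text
clock: 28.7
ee_pos: [0.491, -0.0435, 0.1893]
tool_rot: [0.449, 0.893, -0.0, -0.0]
force: [0.3, 0.2, -5.5]
grip_width: 0.131
```

jog_arm:
  translation:
    - [0.017,-0.047,0]
    - [0.034,-0.094,0]
    - [0.051,-0.14,0]
    - [0.068,-0.185,0]
    - [0.084,-0.229,0]
    - [0.099,-0.272,0]
    - [0.114,-0.313,0]
    - [0.129,-0.352,0]
    - [0.142,-0.389,0]
    - [0.155,-0.423,0]
    - [0.166,-0.455,0]
    - [0.177,-0.484,0]
    - [0.187,-0.511,0]
    - [0.195,-0.533,0]
    - [0.202,-0.553,0]
    - [0.208,-0.569,0]
    - [0.213,-0.582,0]
    - [0.216,-0.591,0]
    - [0.218,-0.597,0]
    - [0.219,-0.599,0]
  twist:
    - [0,0,0.0159]
    - [0,0,0.0318]
    - [0,0,0.0474]
    - [0,0,0.0628]
    - [0,0,0.0778]
    - [0,0,0.0923]
    - [0,0,0.1062]
    - [0,0,0.1194]
    - [0,0,0.132]
    - [0,0,0.1437]
    - [0,0,0.1545]
    - [0,0,0.1644]
    - [0,0,0.1733]
    - [0,0,0.1811]
    - [0,0,0.1877]
    - [0,0,0.1933]
    - [0,0,0.1976]
    - [0,0,0.2007]
    - [0,0,0.2026]
    - [0,0,0.2032]

```text
clock: 30.37
ee_pos: [0.5783, -0.2818, 0.1894]
tool_rot: [0.147, 0.989, 0.0, -0.0]
force: [0.9, 0.2, -5.5]
grip_width: 0.133
```

```bash
python3 cnt.py
```

```text
t 30.37 tilt -0.01 lip [ 0.606  -0.191   0.2078] Fz -4.94 wrist (203, 915) scene (264, 716)
```

jog_arm:
  translation:
    - [0,0,-0.005]
    - [0,0,-0.02]
    - [0,0,-0.045]
    - [0,0,-0.075]
    - [0,0,-0.11]
    - [0,0,-0.145]
    - [0,0,-0.18]
    - [0,0,-0.215]
    - [0,0,-0.25]
    - [0,0,-0.28]
    - [0,0,-0.305]
    - [0,0,-0.325]
    - [0,0,-0.34]
    - [0,0,-0.35]
    - [0,0,-0.355]
    - [0,0,-0.355]
  twist:
    - [0,0,0]
    - [0,0,0]
    - [0,0,0]
    - [0,0,0]
    - [0,0,0]
    - [0,0,0]
    - [0,0,0]
    - [0,0,0]
    - [0,0,0]
    - [0,0,0]
    - [0,0,0]
    - [0,0,0]
    - [0,0,0]
    - [0,0,0]
    - [0,0,0]
    - [0,0,0]

```text
clock: 31.8
ee_pos: [0.5783, -0.2815, 0.0473]
tool_rot: [0.147, 0.989, 0.0, -0.0]
force: [0.4, 0.3, -5.3]
grip_width: 0.127
```

jog_arm:
  translation:
    - [0,0,-0.002]
    - [0,0,-0.004]
    - [0,0,-0.006]
    - [0,0,-0.008]
    - [0,0,-0.008]
    - [0,0,-0.008]
  twist:
    - [0,0,0]
    - [0,0,0]
    - [0,0,0]
    - [0,0,0]
    - [0,0,0]
    - [0,0,0]

```text
clock: 32.3
ee_pos: [0.5783, -0.2815, 0.0444]
tool_rot: [0.147, 0.989, 0.0, 0.0]
force: [0.3, 0.2, -5.5]
grip_width: 0.129
```

jog_arm:
  translation:
    - [0,0,-0.0015]
    - [0,0,-0.003]
    - [0,0,-0.004]
    - [0,0,-0.004]
  twist:
    - [0,0,0]
    - [0,0,0]
    - [0,0,0]
    - [0,0,0]

```text
clock: 32.63
ee_pos: [0.5785, -0.2816, 0.0436]
tool_rot: [0.147, 0.989, -0.0, 0.0]
force: [-1.3, 1.1, 0.9]
grip_width: 0.13
```

The cup is on the board (the load has gone from the wrist). Releasing and rising straight up.

jog_arm:
  translation:
    - [0,0,0]
    - [0,0,0]
    - [0,0,0]
    - [0,0,0]
    - [0,0,0]
    - [0,0,0]
    - [0,0,0]
    - [0,0,0]
    - [0,0,0]
    - [0,0,0]
    - [0,0,0]
    - [0,0,0]
  twist:
    - [0,0,0]
    - [0,0,0]
    - [0,0,0]
    - [0,0,0]
    - [0,0,0]
    - [0,0,0]
    - [0,0,0]
    - [0,0,0]
    - [0,0,0]
    - [0,0,0]
    - [0,0,0]
    - [0,0,0]
  gripper: 1

```text
clock: 33.63
ee_pos: [0.5783, -0.2815, 0.0427]
tool_rot: [0.147, 0.989, 0.0, 0.0]
force: [0.7, 0.0, -0.2]
grip_width: 0.998
```

jog_arm:
  translation:
    - [0,0,0.01]
    - [0,0,0.03]
    - [0,0,0.06]
    - [0,0,0.1]
    - [0,0,0.15]
    - [0,0,0.2]
    - [0,0,0.26]
    - [0,0,0.32]
    - [0,0,0.38]
    - [0,0,0.44]
    - [-0.05,0,0.5]
    - [-0.1,0,0.5]
    - [-0.15,0,0.5]
    - [-0.2,0,0.5]
    - [-0.2,0,0.5]
    - [-0.2,0,0.5]
  twist:
    - [0,0,0]
    - [0,0,0]
    - [0,0,0]
    - [0,0,0]
    - [0,0,0]
    - [0,0,0]
    - [0,0,0]
    - [0,0,0]
    - [0,0,0]
    - [0,0,0]
    - [0,0,0]
    - [0,0,0]
    - [0,0,0]
    - [0,0,0]
    - [0,0,0]
    - [0,0,0]

```text
clock: 34.97
ee_pos: [0.4979, -0.2816, 0.2441]
tool_rot: [0.148, 0.989, -0.0, 0.001]
force: [1.1, 0.3, -0.1]
grip_width: 0.999
```

Run:
```python
from h import *
can=np.zeros((600,800,3),np.uint8)
s=manip.read_camera("scene")["pixels"];t=manip.read_camera("top")["pixels"];w=manip.read_camera("wrist")["pixels"]
can[:300,:480]=cv2.resize(s,(480,300),interpolation=cv2.INTER_AREA)
can[:300,480:800]=cv2.resize(s[210:300,365:461],(320,300),interpolation=cv2.INTER_CUBIC)
can[300:,:480]=cv2.resize(w,(480,300),interpolation=cv2.INTER_AREA)
can[300:600,480:800]=cv2.resize(t[180:270,175:271],(320,300),interpolation=cv2.INTER_CUBIC)
cv2.imwrite("pics/final.png",can);print(manip.get_state()["clock"])
```

```text
35.1167
```

View pics/final.png

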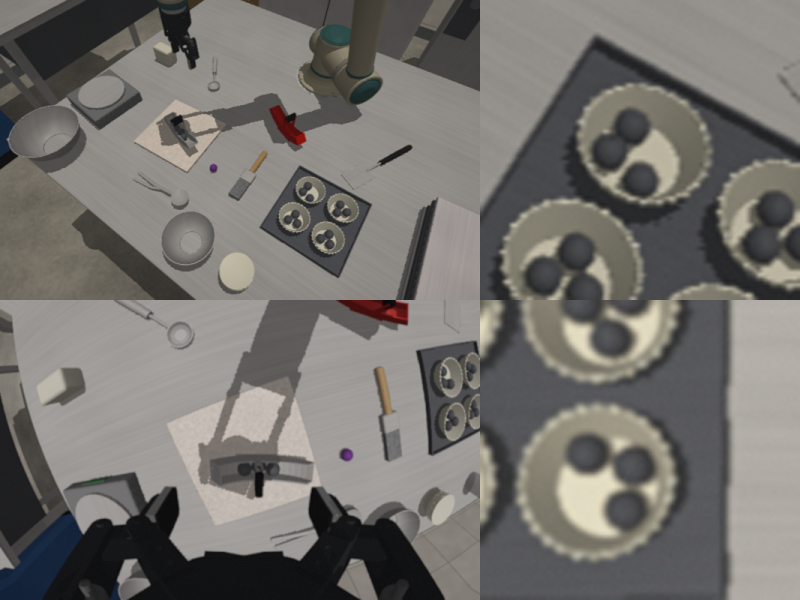

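The final views show three beads in the formerly empty case: scene crop (632,125), (610,152), (638,180). The cup stands upright on the board with the rest at (260,468), and nothing else has moved.

```bash
python3 -c "
from cell import manip
print(manip.finish_job())"
```

```text
the job is handed in; nothing more can be done
None
```

The job is done and handed in at about 35 s of robot time. I gripped the steel cup by its bar, tipped it over the empty case, and three beads dropped in. I then levelled the cup, set it upright back on the white board, let go and moved clear.

**Last checks:**
- The final scene and top views show exactly three beads in the case, and the cup upright on the board. The brush, scoop, red cup, purple bead and other cases look undisturbed.
- Wrist load fell from about 6.9 N to 4.8 N, which matches three beads gone and three left. I did not count the three in the cup one by one in the final picture.
- The first two beads went together at about 30° of tilt and the third at 34°. I tilted back straight after that.

**What failed or disagreed:** The first grasp shut on nothing, because the real fingertips sit about 36 mm short of the reported TCP. A light touch of about 8 N on top of the cup's grip bar confirmed the offset, and I regrasped with that correction. The bead-pixel count read 322–326 over the case with three beads in, then 264 once the cup had moved away. I put this down to the changed shadows and cup position, and the final view shows three.

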